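Set the wheel prop's leg to its length mark and clamp it

TASK

Slide the wheel prop's sprung leg out of its tube until the index blade on its foot lines up with the mark clip on the scale rail (within 4 mm), with the cam lever still open. Holding the leg there, press the cam lever fully shut against the leg's bar, and finish while still holding the leg at the mark with bar and shut lever squeezed together between the fingers. Leave the lever open until the leg is at the mark, and leave the other things on the bench where they are.

Things in the scene. Friction and masses are not known exactly. Their poses are not given: they have to be found in the camera images.
- stand: The wheel prop, fixed: grey base plate 400 x 150 x 8 mm with a steel tube (top 87 mm, mouth collar 91 mm above the bench, ending at x -60) out of which the leg slides. Origin on the bench under the tube's centre line; x = the way the leg slides out, z up; plate x -190 to 210, y -90 to 60. Dark scale rail along x at y -77, 14 wide, top at z 18, x -90 to 210 (mm).
- leg (a joint): How far the leg is slid out, m: 0 = fully in, where it starts; 0.115 = fully out. A return spring pulls it in with about 4 N at 0 and 6 N at full length (plus 1 N friction): it runs back in when not held. Foot, bar and lever all ride on the leg, along the stand's x, without turning.
- foot_back (a point): Middle of the foot's rear face (looking at the tube) at the bar's mid-height, z 61 mm; at leg = 0 it is at stand x 70, y 0. Foot: upright steel plate 14 mm thick, 112 wide across stand y, z 16 to 66, rubber pad in front. Axes as the stand. Fingers put down either side of bar and lever, just behind the foot, can push the leg out by this face.
- grip_bar (a point): The leg's flat aluminium bar from the tube to the foot's rear face: 14 mm wide (stand y -10 to +4), 30 high (z 46 to 76), 38 of free air under it to the base plate. At leg = 0 its free part runs from stand x -60 to 70 mm. The point is on the bar's mid-line, 20 mm behind the foot's rear face, at stand y -3, z 61.
- lever (a joint): Cam lever angle, rad: 0 = shut flat on the bar, 0.25 fully open; starts 0.15-0.21. Dark steel strip 104 mm long, 6 thick, z 47-75, on a 20 mm barrel pivot on the leg, 110 behind the foot's rear face at stand y +7. On the bar's +y side, free end by the foot, swings to +y. Stays where left; 0.25 N m moves it. Shut, bar + lever are 20 mm thick, centred on stand y 0. Does not itself stop the leg running back.
- lever_tip (a point): Centre of the lever's free end, 6 mm behind the foot's rear face when shut; about 16 to 22 mm off its shut place (to +y) at the start. Height z = 61 mm.
- leg_index (a point): Outer end of the index blade on the foot: a steel blade 5 mm thick (x), z 24 to 34 mm, that sticks out of the foot's -y edge towards the scale rail; the point lies 7 mm ahead (+x) of the foot's rear face at stand y = -67 mm, z = 29 mm.
- mark: The length mark: aluminium clip 18 x 18 mm, 16 high, with a 5 mm ridge across its middle, fixed on the scale rail. Origin at the middle of its underside (stand y -77, z 18 mm); axes as the stand. The leg is at the mark when leg_index has the same stand x as this origin; that needs leg = 0.05 to 0.1 m.
- wrench: Loose wrench 190 mm long lying on the bench; leave it alone. Origin under its middle.
- bearing: Loose steel wheel bearing ring, 52 mm across, 15 mm high; leave it alone. Origin under its centre.
- jar: Loose clear jar with black cap, 64 mm across, 85 mm high; leave it alone. Origin under its centre.
- axle: Loose steel wheel axle, a rod 20 mm across and 190 mm long, lying; leave it alone. Origin under its middle.
- parts_tray: Loose red tray 150 x 110 x 40 mm; leave it alone. Origin under its centre.
- spacer: Loose aluminium spacer tube, 36 mm across, 30 mm high; leave it alone. Origin under its centre.
- carton: Loose cardboard carton 90 x 70 x 55 mm; leave it alone. Origin under its centre.

How it is judged:
By the outcome, as a careful person would: the job done as asked, in the order asked, and still so for the second after the job is handed in, while the arm keeps its last pose, push and grip.
It also fails if it takes over 35 s, if anything falls off the work surface, if the arm or the gripper's body presses on something with over 40 N, if the wrist force passes 120 N, or if a joint passes its speed limit or range.

ROBOT

A 6-joint arm with a two-finger parallel gripper is mounted at the origin on the work surface. World frame = base frame: x ahead of the robot, y to its left, z up, the work surface at z = 0. Lengths are in m, angles in rad, forces in N, time in s.
With the tool pointing down it reaches from about 0.275 to 0.725 m from the base axis. Payload 15.9 kg.
Tool frame: the origin (TCP) lies between the finger pads; the fingertips stand 22 mm ahead of it and the grasp point (between the pads) lies 3 mm ahead of it (manip.tips_ahead is the distance from the TCP to the fingertips, in m); z points along the fingers, y is the direction in which the jaws open and shut (so a half turn about z gives the same grasp; the last joint's range is limited). The gripper opens to 85 mm and grips with 20 to 120 N. Pads are 22 mm wide; open, the fingers measure 114 mm over their backs; the gripper's body (76 mm by 85 mm) begins 54 mm behind the grasp point. The pads swing forward as they close: fully open they stand 13 mm farther back than shut.
Start: joints at [-1.146, 0.213, -0.034, 1.323, 0, 1.571], TCP at [0.206, -0.456, 0.253] pointing down, gripper open.
Joint ranges: [-2.98, 2.98], [-0.74, 1.72], [-1.14, 1.35], [-2.1, 2.04], [-1.57, 1.44], [-3.14, 3.14]. Speed limits (rad/s): [1.89, 1.89, 2.39, 2.57, 3.14, 3.14].

INTERFACE

Orientations are given as a 3x3 rotation matrix whose columns are the frame's x, y, z axes.
In Python, from bench import manip, vision, workorder gives the robot as it stands. The module is installed in compiled form; this text tells all that it offers.
- The arm moves only by the tool arm_command, never from a script. Its argument "series" is a list of rows, each an object with "delta_pos": the shift along the world's x, y, z in m, a list of three; "rotation": the turn, a rotation vector about the world's x, y, z in units of 5 degrees (1.0 is 5 degrees), a list of three; "gripper": the finger opening in m, from 0 to 0.0854. A call has 1 to 10 rows; each row is the pose to reach, as a shift and turn from the pose commanded when the call began; what a row does not reach only later rows make up. A row lasts 1/12 s, in which the tool goes at most 41.7 mm and 7.16 degrees, less where a joint would pass 70% of its speed; a pose out of reach is approached as far as the arm can. A call with a gripper value outside its range is refused whole. The fingers move at their own pace and stop on an object; "force" is the grip in N (left out, the last holds). Time passes only in rows, so rows that repeat a pose let the fingers close. It gives the time, the measured TCP pose, the force and the opening at its end, in the units of the state.
- manip.get_obs(): the state, without advancing time (a new reading comes with each control period).
- vision.snapshot(name): name is "scene" or "top" or "wrist"; returns the picture (400x640x3 uint8, blue, green, red); there is no depth.
- vision.camera_model(name): a dict with "mtx" (3x3 intrinsics, pixels), "distortion" ([k1, k2, p1, p2, k3] as OpenCV has them; the pictures are not rectified), "xyz" and "orientation" of the camera in the world. Camera axes: x right, y up, looking along -z (the intrinsics and any distortion apply to the point x, -y, -z); pixel columns grow to the right and rows downward; lengths in m; the calibration is good to about 2 mm. A picture is of the moment at which its call begins: read the wrist's pose just before it. camera_model takes no time and is no camera call; for the wrist camera it gives the pose at the moment of the call.
- workorder.sign_off(): hands the job in, once; it reports no verdict.
The state is a dict: "time_s": time; "joint_pos": joint angles; "qd": joint speeds; "joint_efforts": joint torques, N m; "position": TCP position; "eef_rot": TCP orientation; "contact_force": force on the tool from outside, world axes, zero at the start; "wrist_torque": the same for the moment, N m; "opening": finger opening in m.
Only numpy, scipy, OpenCV 4.12 (cv2) and the standard library are available. Lean on these libraries where they do the work, as an engineer would, in place of code of your own. Each camera call takes 0.05 s, during which the arm holds its last target.

## Working session

There is one attempt and no reset: what is moved stays moved. The work goes in short steps, Python scripts to look and compute and a tool call to move; the robot and the scene stay as the last step left them, time stands still between calls to the robot, and variables do not carry over. Pictures are saved under pics/ and viewed, and the job is handed in when it is done.

Besides the shell and the picture viewer there is one more tool, called after "Emit:" as name(argument=value, ...) on one line, values as JSON. arm_command: Moves the arm, as the interface text tells. Its arguments: {"type":"object","properties":{"series":{"type":"array","items":{"type":"object","properties":{"delta_pos":{"type":"array","items":{"type":"number"}},"rotation":{"type":"array","items":{"type":"number"}},"gripper":{"type":"number"}}}},"force":{"type":"number"}},"required":["series"]}

```bash
mkdir -p pics; python3 - <<'E'
from bench import manip, vision
import cv2
o=manip.get_obs(); print({k:(v.tolist() if hasattr(v,'tolist') else v) for k,v in o.items()})
for n in("scene","top"):
    cv2.imwrite(f"pics/{n}0.png",vision.snapshot(n)); m=vision.camera_model(n);print(n,m)
print(manip.tips_ahead)
E
```

```text
{'time_s': 0.0, 'joint_pos': [-1.146017791296315, 0.21335304903794064, -0.035069563655409905, 1.3234958213087098, -1.4600574777108756e-05, 1.5708195996010004], 'qd': [0.0005185483560028632, -5.396368182106125e-05, -0.00040990327207688455, -0.0002400755162872751, -0.00025636426394381307, -0.0001641362870403974], 'joint_efforts': [-0.0014497830852633342, -68.61594915390015, 48.71242046356201, 0.01762009982485324, -2.1043254605501716e-05, 2.650757608080312e-05], 'position': [0.20592371896820777, -0.4552752139467198, 0.25281354741150397], 'eef_rot': [[0.911139609091971, 0.41209754477644306, -0.00047574463505724177], [0.4120978191276805, -0.9111390423343381, 0.00101636817868021], [-1.4626680158753932e-05, -0.0011221066315849676, -0.9999993703311855]], 'contact_force': [-0.5288619592532063, -0.4908339854763872, 0.9453711558788986], 'wrist_torque': [0.00250255019629106, -0.0488345689446091, 0.006730422402325097], 'opening': 0.08521917531616124}
scene {'mtx': array([[457.00136868,   0.        , 309.76046658],
       [  0.        , 457.00136868, 191.06620994],
       [  0.        ,   0.        ,   1.        ]]), 'distortion': array([-0.10940815,  0.        ,  0.        ,  0.        ,  0.        ]), 'xyz': array([ 1.32083504, -0.02604306,  0.71834455]), 'orientation': array([[-0.00946874, -0.63697293,  0.77082802],
       [ 0.99979067, -0.02001267, -0.00425617],
       [ 0.01813739,  0.77062636,  0.63702908]])}
top {'mtx': array([[383.16287248,   0.        , 316.32745561],
       [  0.        , 383.16287248, 199.74016121],
       [  0.        ,   0.        ,   1.        ]]), 'distortion': array([0.02342187, 0.        , 0.        , 0.        , 0.        ]), 'xyz': array([ 0.48323158, -0.04471492,  1.00618985]), 'orientation': array([[ 3.56279637e-04,  9.98269654e-01, -5.88011068e-02],
       [-9.99988010e-01,  6.42844564e-04,  4.85461705e-03],
       [ 4.88401686e-03,  5.87986722e-02,  9.98257914e-01]])}
0.022
```

View pics/top0.png

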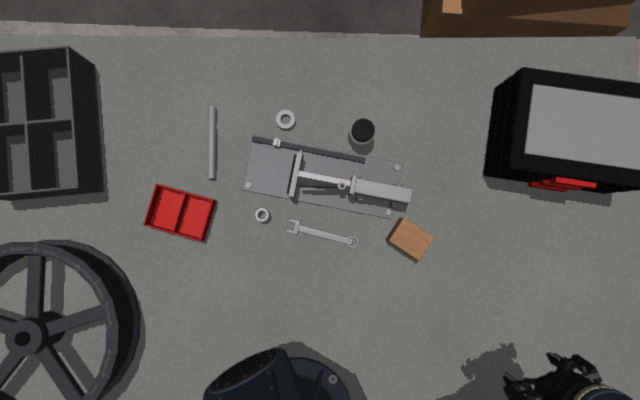

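View pics/scene0.png

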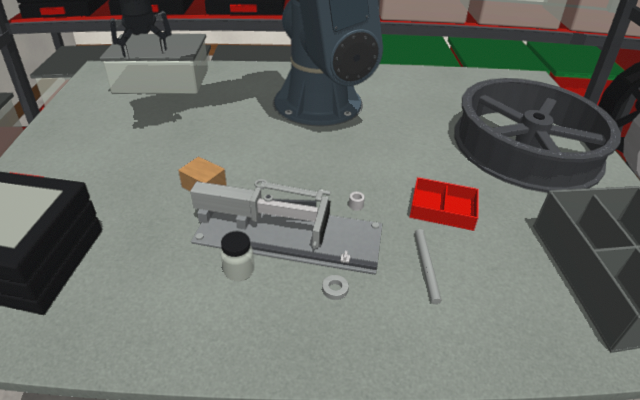

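```bash
python3 - <<'E'
import cv2
a=cv2.imread("pics/top0.png")[115:235,230:430]
cv2.imwrite("pics/topc.png",cv2.resize(a,None,fx=4,fy=4,interpolation=cv2.INTER_CUBIC))
a=cv2.imread("pics/scene0.png")[165:285,185:395]
cv2.imwrite("pics/scenec.png",cv2.resize(a,None,fx=3.8,fy=3.8,interpolation=cv2.INTER_CUBIC))
E
```

```text
(no output)
```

View pics/topc.png

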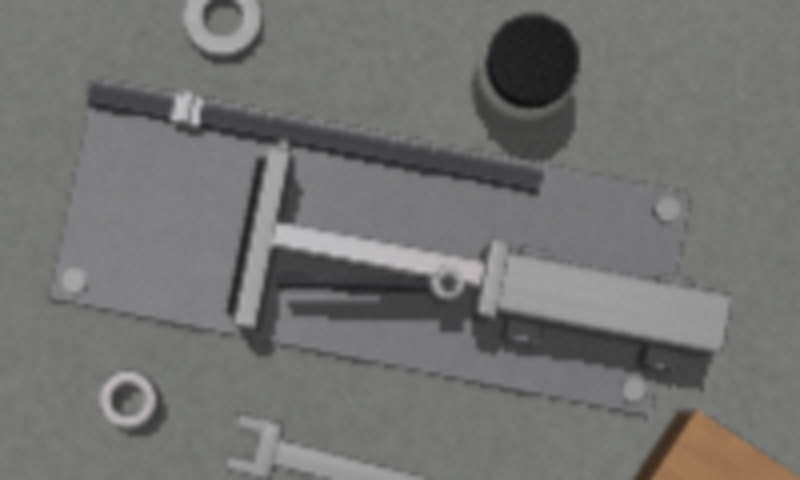

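View pics/scenec.png

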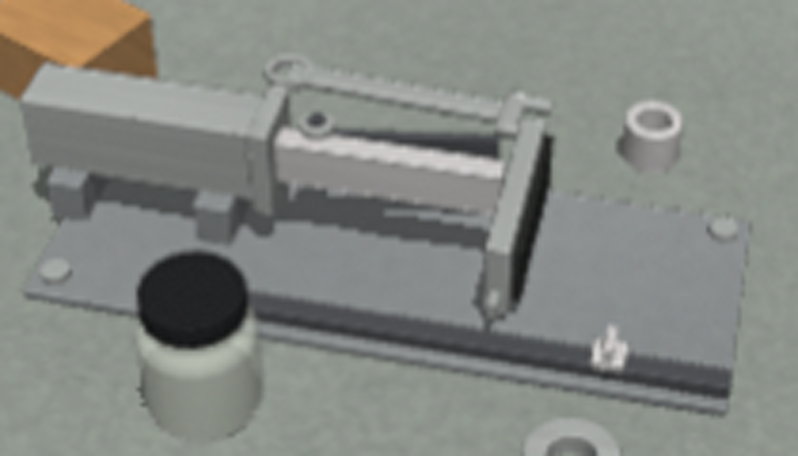

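```bash
cat > h.py <<'E'
import numpy as np, cv2
from bench import manip, vision
def ray(m,uv):
    p=cv2.undistortPoints(np.array(uv,float).reshape(-1,1,2),m["mtx"],m["distortion"]).reshape(-1,2)
    d=np.c_[p[:,0],-p[:,1],-np.ones(len(p))]@np.array(m["orientation"]).T
    return np.array(m["xyz"]),d
def cast(m,uv,z):
    o,d=ray(m,uv); t=(np.asarray(z)-o[2])/d[:,2]; return o+d*t[:,None]
def proj(m,P):
    c=(np.atleast_2d(P)-m["xyz"])@np.array(m["orientation"]); c=c*[1,-1,-1]
    return cv2.projectPoints(c,np.zeros(3),np.zeros(3),m["mtx"],m["distortion"])[0].reshape(-1,2)
def rigid(S,W):
    S=np.array(S);W=np.array(W)[:,:2];a=S.mean(0);b=W.mean(0)
    s=(S-a);w=(W-b);th=np.arctan2((s[:,0]*w[:,1]-s[:,1]*w[:,0]).sum(),(s*w).sum())
    R=np.array([[np.cos(th),-np.sin(th)],[np.sin(th),np.cos(th)]]);t=b-R@a
    return th,t,np.linalg.norm(S@R.T+t-W,axis=1)
E
python3 - <<'E'
from h import *
m=vision.camera_model("top"); ms=vision.camera_model("scene")
def up(p,f,o): return (np.array(p,float)+.5)/f-.5+np.array(o)
T=[(52,299),(645,413),(690,190),(88,83),(541,192),(543,173)]
S=np.array([(210,60),(-190,60),(-190,-90),(210,-84),(-90,-70),(-90,-84)])/1e3
z=[.008,.008,.008,.018,.018,.018]
W=cast(m,up(T,4,(230,115)),z); th,t,e=rigid(S,W); print("top",th,t,e*1e3)
T2=[(25,294),(750,228),(727,410)]
S2=np.array([(-190,-90),(210,60),(210,-90)])/1e3
W2=cast(ms,up(T2,3.8,(185,165)),[.008]*2+[.004]) ;th2,t2,e2=rigid(S2,W2); print("scene",th2,t2,e2*1e3)
R=np.array([[np.cos(th),-np.sin(th)],[np.sin(th),np.cos(th)]])
def st(P): return np.c_[(P[:,:2]-t)@R,P[:,2]]*1e3
print("mark ridge top z34",st(cast(m,up([(187,107)],4,(230,115)),[.030])).round(1))
print("foot rear top ends",st(cast(m,up([(289,145),(258,326),(276,145),(235,320)],4,(230,115)),[.066]*4)).round(1))
print("lever",st(cast(m,up([(278,287),(447,283)],4,(230,115)),[.075]*2)).round(1))
print("mark scene",st(cast(ms,up([(610,338)],3.8,(185,165)),[.034])).round(1))
print("jar",st(cast(m,up([(533,60)],4,(230,115)),[.085])).round(1))
E
```

```text
top 1.3799953308276116 [ 0.58752516 -0.07204497] [2.83952161 4.28869601 1.54815466 1.00489179 2.2165565  2.45956884]
scene 1.3794268556630627 [ 0.58911684 -0.07303255] [1.80700121 5.19888087 5.00327838]
mark ridge top z34 [[142.7 -77.9  30. ]]
foot rear top ends [[ 71.2 -59.8  66. ]
 [ 68.3  54.   66. ]
 [ 79.1 -58.3  66. ]
 [ 82.9  53.   66. ]]
lever [[ 60.4  28.8  75. ]
 [-40.3   6.8  75. ]]
mark scene [[141.2 -76.3  34. ]]
jar [[ -65.8 -135.9   85. ]]
```

Emit:
arm_command(series=[{"delta_pos":[0.026,0.03,0],"rotation":[0,0,1.1],"gripper":0.085},{"delta_pos":[0.052,0.06,0],"rotation":[0,0,2.2],"gripper":0.085},{"delta_pos":[0.078,0.09,0],"rotation":[0,0,3.3],"gripper":0.085},{"delta_pos":[0.104,0.12,0],"rotation":[0,0,4.4],"gripper":0.085},{"delta_pos":[0.13,0.15,0],"rotation":[0,0,5.5],"gripper":0.085},{"delta_pos":[0.156,0.18,0],"rotation":[0,0,6.6],"gripper":0.085},{"delta_pos":[0.182,0.21,0],"rotation":[0,0,7.7],"gripper":0.085},{"delta_pos":[0.208,0.24,0],"rotation":[0,0,8.8],"gripper":0.085},{"delta_pos":[0.234,0.27,0],"rotation":[0,0,9.9],"gripper":0.085},{"delta_pos":[0.26,0.3,0],"rotation":[0,0,10.95],"gripper":0.085}])

```text
time_s: 0.93
position: [0.4669, -0.1536, 0.2532]
eef_rot: [[0.184, 0.983, -0.0], [0.983, -0.184, 0.0], [-0.0, -0.0, -1.0]]
contact_force: [0.2, -1.3, 0.4]
opening: 0.085
```

Emit:
arm_command(series=[{"delta_pos":[0.03,0.03,0],"rotation":[0,0,0],"gripper":0.085},{"delta_pos":[0.055,0.06,0],"rotation":[0,0,0],"gripper":0.085},{"delta_pos":[0.08,0.09,0],"rotation":[0,0,0],"gripper":0.085},{"delta_pos":[0.105,0.115,0],"rotation":[0,0,0],"gripper":0.085},{"delta_pos":[0.125,0.135,0],"rotation":[0,0,0],"gripper":0.085},{"delta_pos":[0.126,0.138,0],"rotation":[0,0,0],"gripper":0.085},{"delta_pos":[0.126,0.138,0],"rotation":[0,0,0],"gripper":0.085},{"delta_pos":[0.126,0.138,0],"rotation":[0,0,0],"gripper":0.085}])

```text
time_s: 1.6
position: [0.5916, -0.0178, 0.2529]
eef_rot: [[0.189, 0.982, -0.001], [0.982, -0.189, -0.0], [-0.0, -0.001, -1.0]]
contact_force: [-0.5, -0.5, 0.6]
opening: 0.0852
```

```bash
python3 - <<'E'
from h import *
o=manip.get_obs(); print(o["time_s"],o["position"],o["eef_rot"],o["contact_force"])
m=vision.camera_model("wrist"); cv2.imwrite("pics/w1.png",vision.snapshot("wrist"));np.save("w1.npy",m,allow_pickle=True); print(m)
E
```

```text
1.6 [ 0.59162404 -0.01776066  0.25288735] [[ 1.88967145e-01  9.81982846e-01 -1.05236382e-03]
 [ 9.81983330e-01 -1.88967456e-01 -2.02864251e-04]
 [-3.98071729e-04 -9.95069053e-04 -9.99999426e-01]] [-0.51217364 -0.46193216  0.60830401]
{'mtx': array([[332.06965595,   0.        , 322.7580698 ],
       [  0.        , 332.06965595, 201.74693005],
       [  0.        ,   0.        ,   1.        ]]), 'distortion': array([-0.01840083,  0.        ,  0.        ,  0.        ,  0.        ]), 'xyz': array([0.60497882, 0.0507876 , 0.37353806]), 'orientation': array([[ 0.98189415,  0.18132146,  0.05483068],
       [-0.18941898,  0.94298268,  0.27368616],
       [-0.00207921, -0.27911681,  0.9602549 ]])}
```

View pics/w1.png

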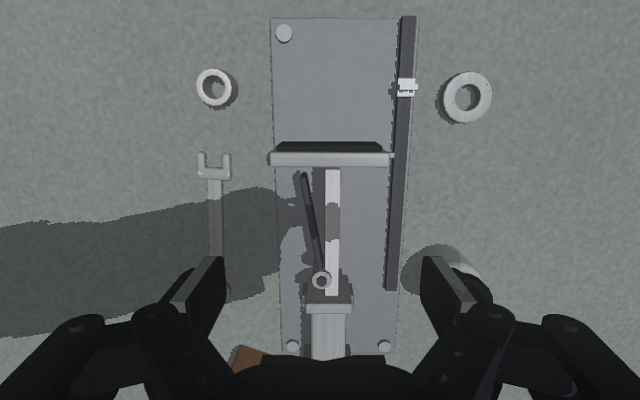

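```bash
python3 - <<'E'
import cv2
a=cv2.imread("pics/w1.png")[70:190,250:430]
cv2.imwrite("pics/w1c.png",cv2.resize(a,None,fx=4.4,fy=4.4,interpolation=cv2.INTER_CUBIC))
E
```

```text
(no output)
```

View pics/w1c.png

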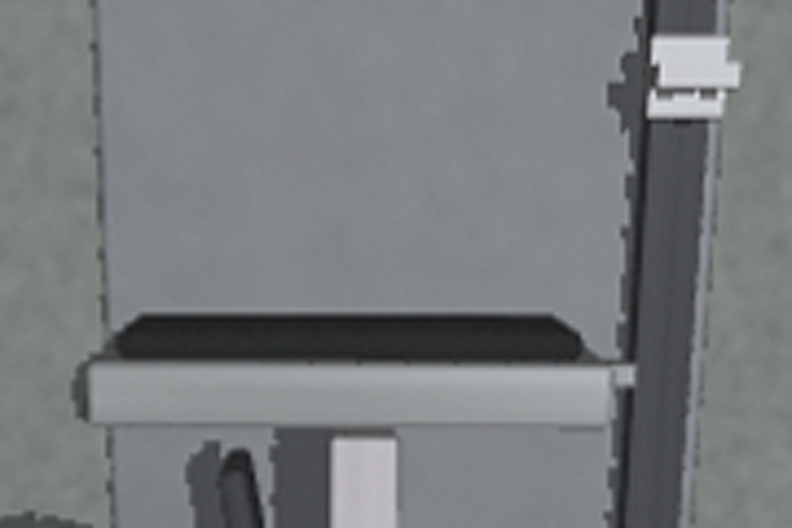

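```bash
python3 - <<'E'
from h import *
m=np.load("w1.npy",allow_pickle=True).item()
th=1.380;t=np.array([.588,-.0725])
R=np.array([[np.cos(th),-np.sin(th)],[np.sin(th),np.cos(th)]])
def st(P): return np.c_[(P[:,:2]-t)@R,P[:,2]]*1e3
def up(p): return (np.array(p,float)+.5)/4.4-.5+np.array((250,70))
P=[(350,362),(350,425),(90,425),(610,425),(625,364),(625,386),(635,375),(690,38),(690,118),(740,63),(740,87),(332,437),(397,437),(236,452)]
z=[66,66,66,66,34,34,34,34,18,34,34,76,76,75]
for p,q,zz in zip(P,st(cast(m,up(P),np.array(z)/1e3)),z): print(p,zz,q.round(1))
s=np.array([[54,6,58]])/1e3
print(st(np.array([[.5916,-.0178,.25]])))
E
```

```text
(350, 362) 66 [82.9  1.4 66. ]
(350, 425) 66 [69.5  1.3 66. ]
(90, 425) 66 [69.5 56.7 66. ]
(610, 425) 66 [ 69.6 -54.   66. ]
(625, 364) 34 [ 78.2 -63.   34. ]
(625, 386) 34 [ 73.1 -63.3  34. ]
(635, 375) 34 [ 75.6 -65.4  34. ]
(690, 38) 34 [149.6 -73.2  34. ]
(690, 118) 18 [133.2 -78.2  18. ]
(740, 63) 34 [144.4 -84.6  34. ]
(740, 87) 34 [139.4 -85.   34. ]
(332, 437) 76 [68.8  5.2 76. ]
(397, 437) 76 [68.8 -8.2 76. ]
(236, 452) 75 [65.4 25.1 75. ]
[[ 54.3900951    6.83868076 250.        ]]
```

Emit:
arm_command(series=[{"delta_pos":[-0.001,-0.004,-0.035],"rotation":[0,0,0],"gripper":0.085},{"delta_pos":[-0.001,-0.004,-0.07],"rotation":[0,0,0],"gripper":0.085},{"delta_pos":[-0.001,-0.004,-0.105],"rotation":[0,0,0],"gripper":0.085},{"delta_pos":[-0.001,-0.004,-0.14],"rotation":[0,0,0],"gripper":0.085},{"delta_pos":[-0.001,-0.004,-0.165],"rotation":[0,0,0],"gripper":0.085},{"delta_pos":[-0.001,-0.004,-0.185],"rotation":[0,0,0],"gripper":0.085},{"delta_pos":[-0.001,-0.004,-0.195],"rotation":[0,0,0],"gripper":0.085},{"delta_pos":[-0.001,-0.004,-0.195],"rotation":[0,0,0],"gripper":0.076},{"delta_pos":[-0.001,-0.004,-0.195],"rotation":[0,0,0],"gripper":0.076}])

```text
time_s: 2.4
position: [0.591, -0.0222, 0.0592]
eef_rot: [[0.19, 0.982, 0.0], [0.982, -0.19, -0.0], [0.0, 0.0, -1.0]]
contact_force: [-0.2, 0.0, -0.4]
opening: 0.0758
```

```bash
python3 - <<'E'
from h import *
o=manip.get_obs(); print(o["time_s"],o["position"],o["contact_force"],o["opening"])
cv2.imwrite("pics/w2.png",vision.snapshot("wrist"))
E
```

```text
2.4 [ 0.59103343 -0.02215589  0.05917833] [-0.23986689  0.03329285 -0.36476842] 0.07584645429617332
```

View pics/w2.png

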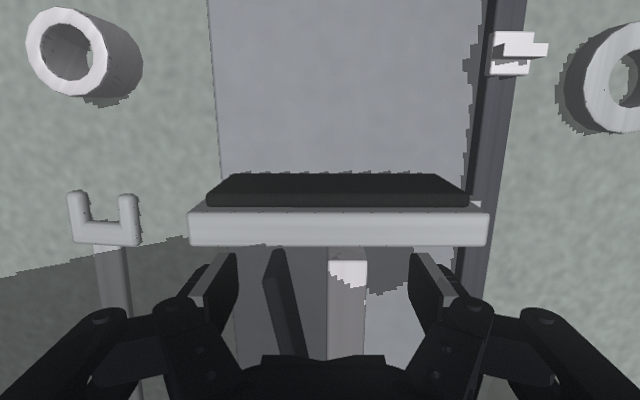

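Emit:
arm_command(series=[{"delta_pos":[0.001,0.005,0],"rotation":[0,0,0],"gripper":0.076},{"delta_pos":[0.0015,0.008,0],"rotation":[0,0,0],"gripper":0.076},{"delta_pos":[0.003,0.015,0],"rotation":[0,0,0],"gripper":0.076},{"delta_pos":[0.0045,0.024,0],"rotation":[0,0,0],"gripper":0.076},{"delta_pos":[0.006,0.033,0],"rotation":[0,0,0],"gripper":0.076},{"delta_pos":[0.008,0.042,0],"rotation":[0,0,0],"gripper":0.076},{"delta_pos":[0.0095,0.051,0],"rotation":[0,0,0],"gripper":0.076},{"delta_pos":[0.011,0.058,0],"rotation":[0,0,0],"gripper":0.076},{"delta_pos":[0.012,0.062,0],"rotation":[0,0,0],"gripper":0.076},{"delta_pos":[0.012,0.062,0],"rotation":[0,0,0],"gripper":0.076}])

```text
time_s: 3.28
position: [0.604, 0.0412, 0.0593]
eef_rot: [[0.189, 0.982, 0.002], [0.982, -0.189, -0.001], [-0.0, 0.002, -1.0]]
contact_force: [0.9, -4.2, 3.3]
opening: 0.076
```

```bash
python3 - <<'E'
from h import *
o=manip.get_obs(); print(o["time_s"],o["position"],o["contact_force"],o["opening"])
m=vision.camera_model("wrist");np.save("w3.npy",m,allow_pickle=True)
a=vision.snapshot("wrist");cv2.imwrite("pics/w3.png",a)
E
```

```text
3.2833 [0.60398091 0.04115466 0.059299  ] [ 0.90733727 -4.23335715  3.32617573] 0.0760138845261995
```

View pics/w3.png

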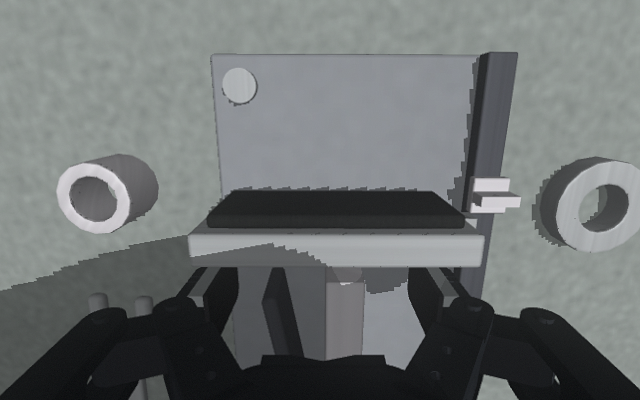

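```bash
python3 - <<'E'
from h import *
a=cv2.imread("pics/w3.png")[165:275,390:540]
cv2.imwrite("pics/w3c.png",cv2.resize(a,None,fx=5,fy=5,interpolation=cv2.INTER_CUBIC))
a=vision.snapshot("scene");cv2.imwrite("pics/s3.png",a)
cv2.imwrite("pics/s3c.png",cv2.resize(a[165:285,185:395],None,fx=3.8,fy=3.8,interpolation=cv2.INTER_CUBIC))
E
```

```text
(no output)
```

View pics/w3c.png

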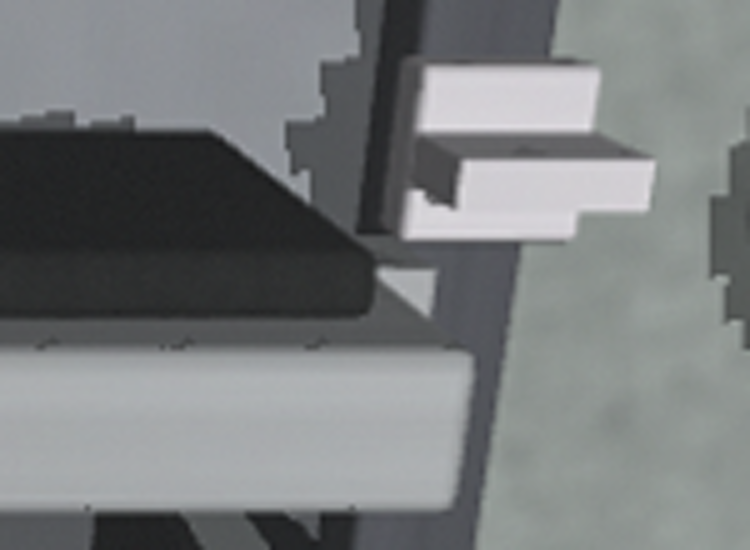

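View pics/s3c.png

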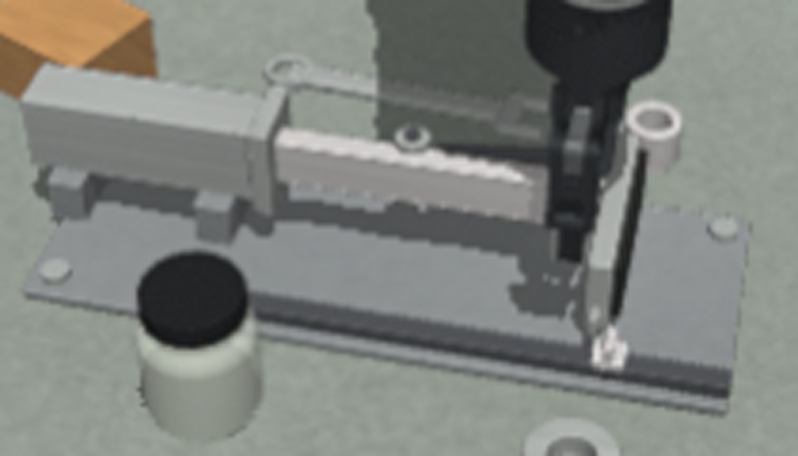

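```bash
cat >> h.py <<'E'
th=1.380;t0=np.array([.588,-.0725])
R=np.array([[np.cos(th),-np.sin(th)],[np.sin(th),np.cos(th)]])
def st(P): return np.c_[(P[:,:2]-t0)@R,P[:,2]]*1e3
E
python3 - <<'E'
from h import *
m=np.load("w3.npy",allow_pickle=True).item()
def up(p): return (np.array(p,float)+.5)/5-.5+np.array((390,165))
P=[(437,268),(655,158),(650,212),(465,350),(455,510),(0,350),(0,510)]
z=[34,34,34,66,66,66,66]
for p,q,zz in zip(P,st(cast(m,up(P),np.array(z)/1e3)),z): print(p,zz,q.round(1))
print(st(manip.get_obs()["position"][None]))
E
```

```text
(437, 268) 34 [134.1 -66.   34. ]
(655, 158) 34 [144.7 -84.8  34. ]
(650, 212) 34 [139.5 -85.2  34. ]
(465, 350) 66 [138.7 -53.1  66. ]
(455, 510) 66 [125.6 -54.1  66. ]
(0, 350) 66 [138.7 -18.6  66. ]
(0, 510) 66 [125.7 -19.3  66. ]
[[113.91650632   6.1122399   58.99134754]]
```

Emit:
arm_command(series=[{"delta_pos":[0.001,0.005,0],"rotation":[0,0,0],"gripper":0.076},{"delta_pos":[0.002,0.01,0],"rotation":[0,0,0],"gripper":0.076},{"delta_pos":[0.0045,0.0095,0],"rotation":[0,0,0],"gripper":0.076},{"delta_pos":[0.007,0.009,0],"rotation":[0,0,0],"gripper":0.076},{"delta_pos":[0.007,0.009,0],"rotation":[0,0,0],"gripper":0.076},{"delta_pos":[0.007,0.009,0],"rotation":[0,0,0],"gripper":0.076}])

```text
time_s: 3.88
position: [0.6097, 0.049, 0.058]
eef_rot: [[0.19, 0.982, -0.001], [0.982, -0.19, -0.0], [-0.0, -0.001, -1.0]]
contact_force: [-2.1, -3.9, -0.9]
opening: 0.0762
```

```bash
python3 - <<'E'
from h import *
o=manip.get_obs(); print(o["time_s"],o["position"],st(o["position"][None]),o["contact_force"],o["opening"])
m=vision.camera_model("wrist");np.save("w4.npy",m,allow_pickle=True)
a=vision.snapshot("wrist");cv2.imwrite("pics/w4.png",a)
cv2.imwrite("pics/w4c.png",cv2.resize(a[165:275,390:540],None,fx=5,fy=5,interpolation=cv2.INTER_CUBIC))
E
```

```text
3.8833 [0.60967389 0.04904107 0.05800696] [[123.44578709   1.76856835  58.00695628]] [-2.05904857 -3.90362659 -0.90414257] 0.07616769913961466
```

View pics/w4.png

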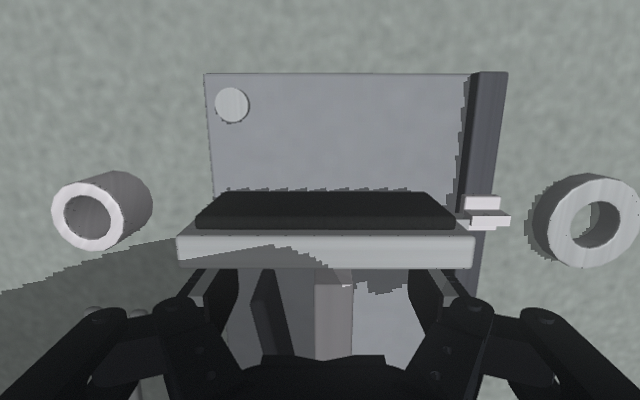

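View pics/w4c.png

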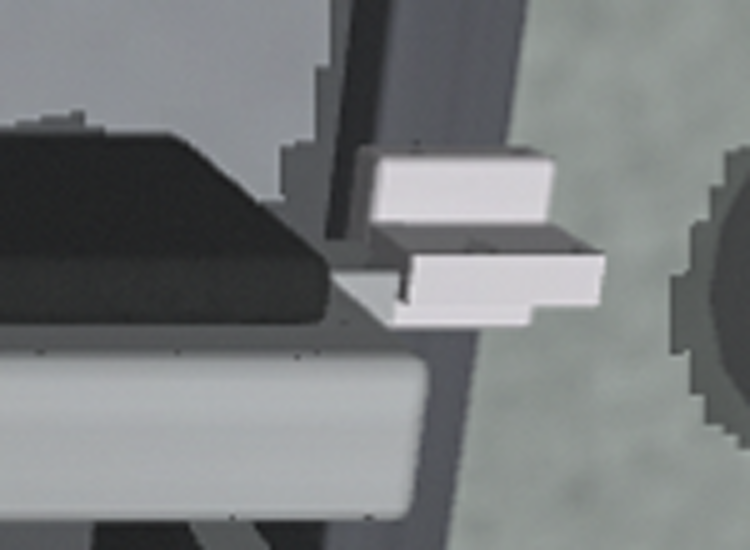

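```bash
python3 - <<'E'
from h import *
m=np.load("w4.npy",allow_pickle=True).item()
def up(p): return (np.array(p,float)+.5)/5-.5+np.array((390,165))
P=[(398,271),(605,254),(600,306),(425,354),(415,518),(0,354),(0,518)]
z=[34,34,34,66,66,66,66]
for p,q,zz in zip(P,st(cast(m,up(P),np.array(z)/1e3)),z): print(p,zz,q.round(1))
# lever and bar in full image
P=[(250,272),(274,270),(315,290),(353,290)]
for q in st(cast(m,P,np.array([75,75,76,76])/1e3)): print(q.round(1))
E
```

```text
(398, 271) 34 [143.  -65.7  34. ]
(605, 254) 34 [144.7 -84.7  34. ]
(600, 306) 34 [139.6 -85.1  34. ]
(425, 354) 66 [147.7 -53.6  66. ]
(415, 518) 66 [134.5 -54.5  66. ]
(0, 354) 66 [147.8 -22.5  66. ]
(0, 518) 66 [134.6 -23.2  66. ]
[137.8  27.1  75. ]
[138.5  18.8  75. ]
[131.3   4.6  76. ]
[131.3  -8.7  76. ]
```

Emit:
arm_command(series=[{"delta_pos":[0.001,0.001,0],"rotation":[0,0,0],"gripper":0.076},{"delta_pos":[0.001,0.001,0],"rotation":[0,0,0],"gripper":0.076},{"delta_pos":[0.001,0.001,0],"rotation":[0,0,0],"gripper":0.065},{"delta_pos":[0.001,0.001,0],"rotation":[0,0,0],"gripper":0.055},{"delta_pos":[0.001,0.001,0],"rotation":[0,0,0],"gripper":0.045},{"delta_pos":[0.001,0.001,0],"rotation":[0,0,0],"gripper":0.035},{"delta_pos":[0.001,0.001,0],"rotation":[0,0,0],"gripper":0.03},{"delta_pos":[0.001,0.001,0],"rotation":[0,0,0],"gripper":0.025}], force=40)

```text
time_s: 4.6
position: [0.6116, 0.05, 0.0588]
eef_rot: [[0.19, 0.982, 0.001], [0.982, -0.19, -0.001], [-0.0, 0.001, -1.0]]
contact_force: [0.2, -6.7, 4.0]
opening: 0.025
```

```bash
python3 - <<'E'
from h import *
o=manip.get_obs(); print(o["time_s"],o["position"],st(o["position"][None]),o["contact_force"],o["opening"])
m=vision.camera_model("wrist");np.save("w5.npy",m,allow_pickle=True)
a=vision.snapshot("wrist");cv2.imwrite("pics/w5.png",a)
E
```

```text
4.6 [0.61159313 0.0500159  0.05883374] [[1.24766888e+02 6.90161422e-02 5.88337357e+01]] [ 0.17429913 -6.6717438   4.01392633] 0.02498197007582774
```

View pics/w5.png

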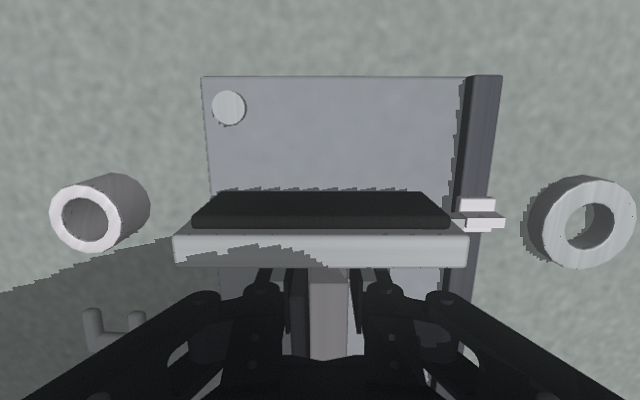

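Emit:
arm_command(series=[{"delta_pos":[0,0,0],"rotation":[0,0,0],"gripper":0.022},{"delta_pos":[0,0,0],"rotation":[0,0,0],"gripper":0.018},{"delta_pos":[0,0,0],"rotation":[0,0,0],"gripper":0.012},{"delta_pos":[0,0,0],"rotation":[0,0,0],"gripper":0.01},{"delta_pos":[0,0,0],"rotation":[0,0,0],"gripper":0.01},{"delta_pos":[0,0,0],"rotation":[0,0,0],"gripper":0.01},{"delta_pos":[0,0,0],"rotation":[0,0,0],"gripper":0.01}], force=60)

```text
time_s: 5.23
position: [0.6117, 0.05, 0.0589]
eef_rot: [[0.19, 0.982, 0.002], [0.982, -0.19, -0.0], [-0.0, 0.002, -1.0]]
contact_force: [0.4, -5.8, 5.5]
opening: 0.0172
```

```bash
python3 - <<'E'
from h import *
o=manip.get_obs(); print(o["time_s"],o["position"],st(o["position"][None]),o["contact_force"],o["opening"],o["wrist_torque"])
m=vision.camera_model("wrist");np.save("w6.npy",m,allow_pickle=True)
a=vision.snapshot("wrist");cv2.imwrite("pics/w6.png",a)
cv2.imwrite("pics/w6c.png",cv2.resize(a[165:275,390:540],None,fx=5,fy=5,interpolation=cv2.INTER_CUBIC))
a=vision.snapshot("scene");cv2.imwrite("pics/s6.png",a)
E
```

```text
5.2333 [0.61170573 0.05000113 0.05891772] [[ 1.24773737e+02 -4.43351451e-02  5.89177187e+01]] [ 0.37924626 -5.75092948  5.54031361] 0.017171000175347104 [-1.19180448  0.11335047 -0.4550428 ]
```

View pics/w6.png

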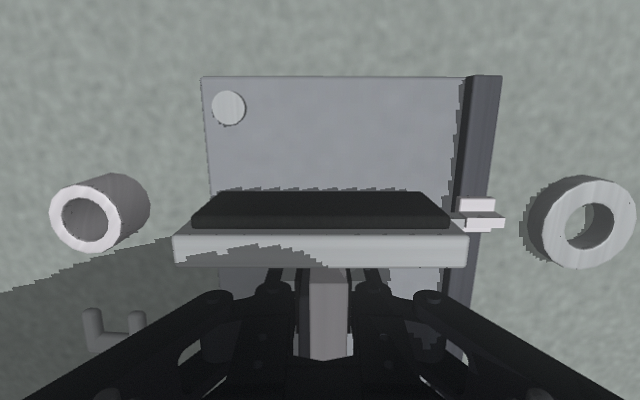

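View pics/w6c.png

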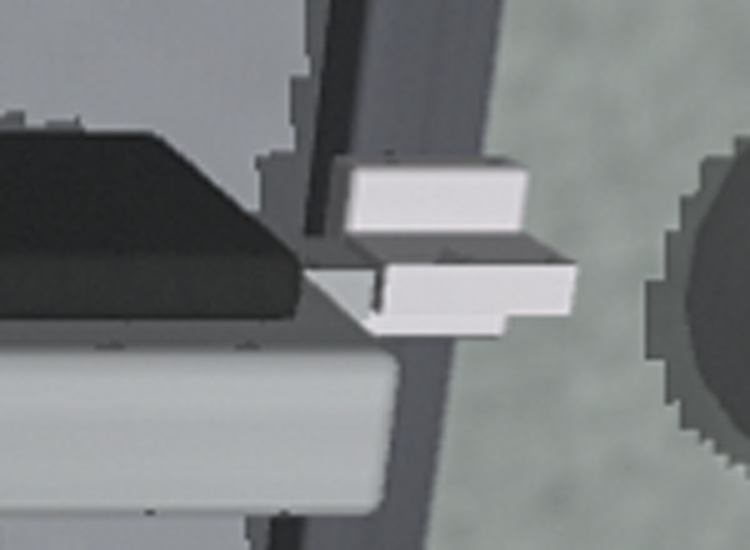

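View pics/s6.png

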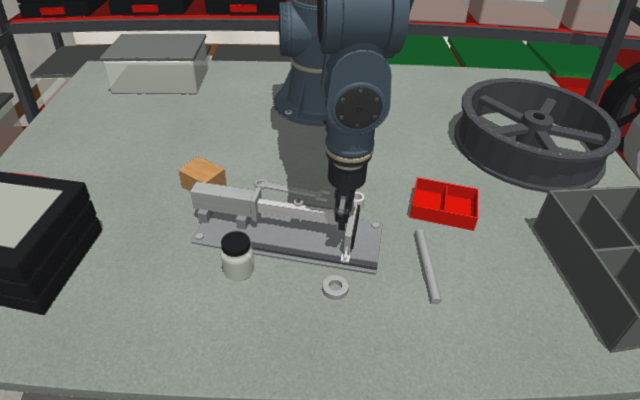

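```bash
python3 - <<'E'
from h import *
m=np.load("w6.npy",allow_pickle=True).item()
def up(p): return (np.array(p,float)+.5)/5-.5+np.array((390,165))
P=[(375,270),(578,263),(573,316),(395,348),(385,512),(0,348),(0,512)]
z=[34,34,34,66,66,66,66]
for p,q,zz in zip(P,st(cast(m,up(P),np.array(z)/1e3)),z): print(p,zz,q.round(1))
a=cv2.imread("pics/w6.png")[255:365,250:400]
a=cv2.convertScaleAbs(a,alpha=2,beta=10)
cv2.imwrite("pics/w6d.png",cv2.resize(a,None,fx=5,fy=5,interpolation=cv2.INTER_CUBIC))
E
```

```text
(375, 270) 34 [144.1 -65.9  34. ]
(578, 263) 34 [144.7 -84.8  34. ]
(573, 316) 34 [139.5 -85.2  34. ]
(395, 348) 66 [149.1 -53.6  66. ]
(385, 512) 66 [135.8 -54.5  66. ]
(0, 348) 66 [149.2 -24.4  66. ]
(0, 512) 66 [135.9 -25.2  66. ]
```

View pics/w6d.png

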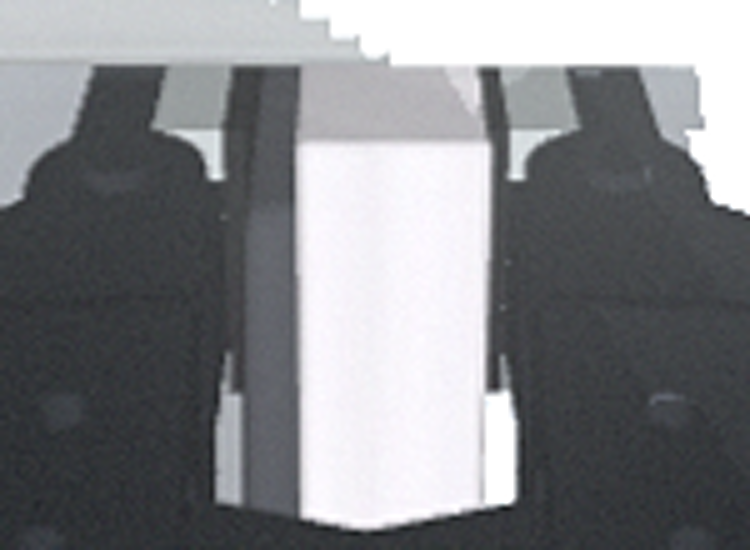

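Emit:
arm_command(series=[{"delta_pos":[0,0,0],"rotation":[0,0,0],"gripper":0.01},{"delta_pos":[0,0,0],"rotation":[0,0,0],"gripper":0.01},{"delta_pos":[0,0,0],"rotation":[0,0,0],"gripper":0.01}])

```text
time_s: 5.58
position: [0.6117, 0.05, 0.0589]
eef_rot: [[0.19, 0.982, 0.002], [0.982, -0.19, -0.0], [-0.0, 0.002, -1.0]]
contact_force: [1.3, -4.5, 5.2]
opening: 0.0173
```

Emit:
arm_command(series=[{"delta_pos":[0,0,0],"rotation":[0,0,0],"gripper":0.01},{"delta_pos":[0,0,0],"rotation":[0,0,0],"gripper":0.01},{"delta_pos":[0,0,0],"rotation":[0,0,0],"gripper":0.01},{"delta_pos":[0,0,0],"rotation":[0,0,0],"gripper":0.01}], force=40)

```text
time_s: 5.92
position: [0.6117, 0.05, 0.0589]
eef_rot: [[0.19, 0.982, 0.002], [0.982, -0.19, -0.0], [-0.0, 0.002, -1.0]]
contact_force: [1.6, -5.5, 4.2]
opening: 0.0174
```

```bash
python3 - <<'E'
from h import *
o=manip.get_obs(); print(o["time_s"],o["position"],o["contact_force"],o["opening"],o["wrist_torque"])
a=vision.snapshot("wrist");b=cv2.imread("pics/w6.png");print(abs(a.astype(int)-b).max(2)[165:275].mean())
cv2.imwrite("pics/w7.png",a)
a=cv2.convertScaleAbs(a[255:365,250:400],alpha=2,beta=10)
cv2.imwrite("pics/w7d.png",cv2.resize(a,None,fx=5,fy=5,interpolation=cv2.INTER_CUBIC))
E
```

```text
5.9167 [0.61168644 0.05004565 0.05889957] [ 1.63230978 -5.53518792  4.22818439] 0.01738784605823523 [-1.13982548  0.12842652 -0.49261136]
1.158465909090909
```

View pics/w7d.png

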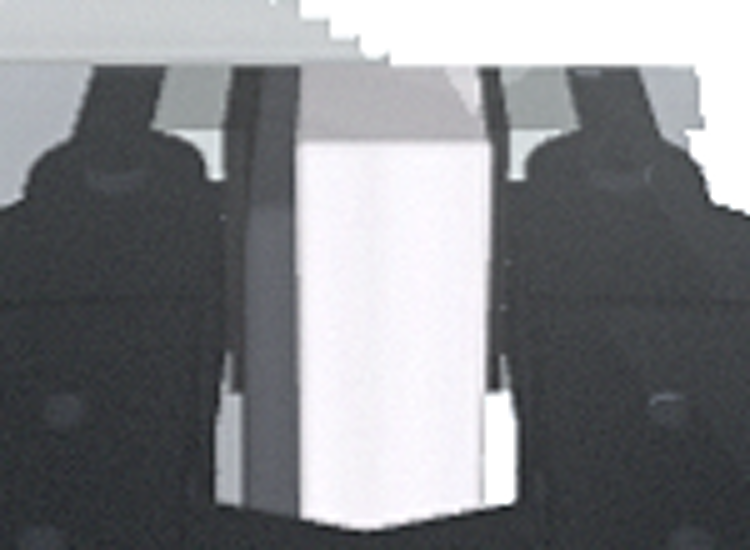

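```bash
python3 - <<'E'
from bench import workorder
print(workorder.sign_off())
E
```

```text
the job is handed in; nothing more can be done
None
```

I handed the job in after about 6 s of robot time. The leg is at the mark, the lever is shut, and bar and lever are squeezed between the fingers at 40 N.

- **What I did:** I lowered the open fingers either side of the bar and lever, behind the foot. I pushed the leg out with the lever still open, measured the index against the mark and corrected by about 1 mm. Then I closed the fingers to press the lever shut while holding the leg there.
- **Leg position:** In the wrist picture taken just after the fingers closed, the index was at stand x 141.6–142.9 mm and the mark ridge at 142.1 mm. That puts it within about 1 mm, against the 4 mm allowed. I did not re-measure after easing the grip from 60 N to 40 N, but the arm pose and the picture were unchanged.
- **Lever:** It lies flat along the bar in the pictures, and the opening was steady.
- **Forces:** The wrist force stayed below about 10 N in every reading.
- **Other items:** They look undisturbed in the pictures; I did not measure them.

**Readings that disagreed:** The finger opening read 17.2–17.4 mm, not the 20 mm expected for bar plus lever. It barely changed between 40 and 60 N, so I put it down to an offset in the reading or some give in the pads or lever stop, which I couldn't confirm. The visible lever edge also looked about 4 mm wide instead of 6 mm.

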